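Clear the exposure unit and hold its lid at the pointer

TASK

Two white sign plates were left on the closed lid of the exposure unit: put both squarely on top of the pile of two plates on the plywood board, without shifting the pile, so that all four make one neat, aligned pile. Then take the lid by its bar handle, swing it up until it is parallel and level with the pointer arm beside it, and finish while still holding the lid there with the gripper: do not let go, it would fall shut. Leave the pointer, the ink jar, the squeegee and the ink knife as they are.

Things in the scene. Friction and masses are not known exactly. Their poses are not given: they have to be found in the camera images.
- unit: Exposure unit, a low grey box fixed to the table, 200 (x) x 280 (y) x 85 mm high, lid on top of it (upper face of the closed lid 98 mm above the table). Origin: centre of the underside, on the table. Its front, with the lid's handle, is the -x face; the hinge runs along its far (+x) upper edge, parallel to its y. It stands either left or right of the board.
- lid (a joint): Angle of the lid (rad): 0 closed and level, growing as the handle edge is raised; can go to 1.5. Almost frictionless: the lid falls shut when let go. Lid about 0.5 kg (0.35 to 0.65).
- lid_hinge (a point): Centre of the lid's hinge line, 92 mm above the table, at mid thickness of the lid. The frame turns with the lid: y along the hinge, -x from the hinge to the handle, z the lid's upward normal.
- lid_handle (a point): Middle of the lid's handle: round steel bar, 10 mm diameter, 120 mm long along y, level with the lid plate (200 x 280 x 12 mm), 245 mm from the hinge line, 45 mm in front of the lid's edge; two 10 mm arms at y = +-55 mm join it to the lid, free space between and below. Axes as lid_hinge. The bar can turn between fingers pinching it from above, so the gripper may stay pointing down.
- pointer (a joint): Angle of the pointer arm (rad), same axis, zero and direction as the lid: this is the angle to set the lid to, between 0.55 and 0.95. A stiff dark steel flat bar pivoted on the hinge pin just beyond the lid's +y side (160 mm from the lid's middle), with a black round clamp knob at the pivot.
- pointer_tip (a point): Centre of the round disc (22 mm diameter) at the free end of the pointer arm, 175 mm from the hinge line. It stands up to 240 mm above the table: pass over or around it.
- board: Plywood board fixed to the table, 150 (x) x 110 (y) x 18 mm, that carries the pile. Origin: centre of the underside.
- pile_low: Lower plate of the pile: white plastic sign plate, 60 (x) x 90 (y) x 8 mm, 70 g, loose, flat on the board. Origin: centre of the underside.
- pile_top: Second plate of the pile, same as pile_low and lying squarely on it; its upper face is 34 mm above the table.
- plate_a: White plastic sign plate, 60 (x) x 90 (y) x 8 mm, 70 g, lying flat on the closed lid on its -y half. Origin: centre of the underside.
- plate_b: The same, lying on the lid's +y half.
- ink_jar: Bystander: closed ink jar, 64 mm diameter, 85 mm high, standing beyond the work. Origin: centre of the underside.
- squeegee: Bystander: squeegee 200 mm long, wooden grip with black rubber blade, lying flat. Origin under it.
- ink_knife: Bystander: ink knife (spatula), 240 mm long, lying flat. Origin under it.

How it is judged:
By the outcome, as a careful person would: the job done as asked, in the order asked, and still so for the second after the job is handed in, while the arm keeps its last pose, push and grip.
It also fails if it takes over 72 s, if anything falls off the work surface, if the arm or the gripper's body presses on something with over 40 N, if the wrist force passes 120 N, or if a joint passes its speed limit or range.

ROBOT

A 6-joint arm with a two-finger parallel gripper is mounted at the origin on the work surface. World frame = base frame: x ahead of the robot, y to its left, z up, the work surface at z = 0. Lengths are in mm, angles in rad, forces in N, time in s.
With the tool pointing down it reaches from about 400 to 925 mm from the base axis. Payload 12.5 kg.
Tool frame: the origin (TCP) lies between the finger pads; the fingertips stand 19 mm ahead of it and the grasp point (between the pads) is the TCP (env.nose_length is the distance from the TCP to the fingertips, in mm); z points along the fingers, y is the line along which they close (so a half turn about z gives the same grasp; the last joint's range is limited). The gripper opens to 95 mm and grips with 3 to 60 N. Pads are 20 mm wide; open, the fingers measure 119 mm over their backs; the gripper's body (75 mm by 180 mm) begins 59 mm behind the grasp point.
Start: joints at [-1.305, 0.491, 1.559, -0, 1.092, -0.106], TCP at [227.081, -582.305, 233.661] pointing down, gripper open.
Joint ranges: [-3.1, 3.1], [-0.84, 2.19], [0.05, 2.79], [-1.13, 4.28], [0.06, 2.93], [-2.69, 2.69]. Speed limits (rad/s): [2.22, 2.22, 2.79, 3.14, 3.14, 3.14].

INTERFACE

Orientations are given as [roll, pitch, yaw] about the fixed x, y, z axes, in that order (R = Rz(yaw) Ry(pitch) Rx(roll)).
In Python, from cell import env gives the robot as it stands. The module is installed in compiled form; this text tells all that it offers.
- The arm moves only by the tool drive_tool, never from a script. Its argument "rows" is a list that holds one entry, the list of rows, each a list of 7 numbers: the shift along the tool's x, y, z scaled (see below), then the turn, a rotation vector about the tool's x, y, z scaled (see below), then the opening, from 0 (shut) to 1 (fully open). In form: [[[tx, ty, tz, ax, ay, az, jaw], ...]]. A call has 1 to 5 rows; each row shifts and turns the commanded pose from where the row before left it, along the tool's axes as they then stand; what a row does not reach is not made up. The controller multiplies each number of a shift by 250 mm and each number of a turn by 180 degrees. A row lasts 1/8 s, in which the tool goes at most 62.5 mm and 10.7 degrees, less where a joint would pass 70% of its speed; a pose out of reach is approached as far as the arm can. A call with a number of a shift or a turn outside -1 to 1 is refused whole. A call with a gripper value outside its range is refused whole. The fingers move at their own pace and stop on an object; the grip force is fixed at half the most. Time passes only in rows, so rows that do not move let the fingers close. It gives the time, the measured TCP pose, the force, the opening and the grip force at its end, in the units of the state.
- env.state(): the state, without advancing time (a new reading comes with each control period).
- env.read_camera(name): name is "side" or "top" or "wrist"; returns a dict with "color" (420x560x3 uint8, blue, green, red), "camera_matrix" (3x3 intrinsics, pixels), "pose" (4x4, takes a point from camera to world coordinates). Camera axes: x right, y up, looking along -z (the intrinsics and any distortion apply to the point x, -y, -z); pixel columns grow to the right and rows downward; lengths in mm; the calibration is good to about 2 mm. A picture is of the moment at which its call begins. There is no depth.
- env.job_done(): hands the job in; it is judged then, once.
Trained networks look in a picture, given as the dict that the camera call returned (one of the last four; its "shot" number tells which), for a name from the list of things; names that differ only in an ending like _2 or _b are one class to them, and where a whole thing is asked for, a point or a joint stands for the part that bears it (a point fixed in the world has none). Each returns a list of dicts, best first, with "score" (0 to 1); they miss things now and then, are a little off and sometimes report something else, mostly with a low value. They report only what shows in the picture. A call takes as long as a camera call.
- env.search_frame(name, picture): "at" ([x, y, z] in mm, in the coordinates of the camera as it stood for that picture, good to about 4 mm: the middle of the surface that is visible of it).
- env.place_of(name, picture): "at" ([x, y, z] in mm, in the coordinates of the camera as it stood for that picture, good to about 4 mm: a listed point, or the origin of a listed thing).
The state is a dict: "t": time; "joints": joint angles; "qvel": joint speeds; "tau": joint torques, N m; "eef_pos": TCP position; "tcp_rot": TCP orientation; "ft_force": force on the tool from outside, world axes, zero at the start; "moment": the same for the moment, N m; "opening": opening from 0.0 (shut) to 1.0 (fully open); "grip_force": force on a finger pad.
Only numpy, scipy, OpenCV 4.12 (cv2) and the standard library are available. Lean on these libraries where they do the work, as an engineer would, in place of code of your own. Each camera call takes 0.05 s, during which the arm holds its last target. There are 200 camera calls.

## Working session

There is one attempt and no reset: what is moved stays moved. The work goes in short steps, Python scripts to look and compute and a tool call to move; the robot and the scene stay as the last step left them, time stands still between calls to the robot, and variables do not carry over. Pictures are saved under pics/ and viewed, at most 10 in all, crops included, and the job is handed in when it is done.

Besides the shell and the picture viewer there is one more tool, called after "Request:" as name(argument=value, ...) on one line, values as JSON. drive_tool: Moves the arm, as the interface text tells. Its arguments: {"type":"object","properties":{"rows":{"type":"array","items":{"type":"array","items":{"type":"array","items":{"type":"number","minimum":-1,"maximum":1}}}}},"required":["rows"]}

```bash
mkdir -p pics; cat > h.py <<'E'
from cell import env
import numpy as np, cv2
def snap(n,f=None):
    p=env.read_camera(n)
    if f: cv2.imwrite('pics/'+f,p['color'])
    return p
def w(p,a): return (p['pose']@np.r_[a,1])[:3]
def find(p,names,k=2):
    for n in names:
        for fn in ('place_of','search_frame'):
            for d in getattr(env,fn)(n,p)[:k]:
                print(n,fn,round(d['score'],2),w(p,d['at']).round(1))
E
python3 - <<'E'
from h import *
s=env.state();print({k:np.round(v,3) for k,v in s.items()})
for c in('top','side'):
    p=snap(c,c+'0.png');print(c,p['pose'].round(2).tolist(),p['camera_matrix'].tolist())
    find(p,['unit','lid_hinge','lid_handle','pointer_tip','board','pile_top','plate_a'],3 if c=='top' else 2)
E
```

```text
{'t': np.float64(0.0), 'joints': array([-1.305,  0.492,  1.559,  0.   ,  1.092, -0.106]), 'qvel': array([-0.001,  0.   ,  0.001, -0.001,  0.   ,  0.001]), 'tau': array([ 1.0000e-03, -6.1264e+01, -2.5819e+01,  6.9000e-02,  4.8000e-02,
       -0.0000e+00]), 'eef_pos': array([ 227.007, -582.075,  233.059]), 'tcp_rot': array([-3.14 , -0.   ,  0.372]), 'ft_force': array([-0.726,  0.123, -0.075]), 'moment': array([-0.016,  0.003,  0.031]), 'grip_force': np.float64(0.0), 'opening': np.float64(1.004)}
top [[-0.03, 1.0, -0.05, 531.27], [-1.0, -0.03, -0.0, 64.15], [-0.0, 0.05, 1.0, 1375.33], [0.0, 0.0, 0.0, 1.0]] [[489.9239351156771, 0.0, 285.7361022949159], [0.0, 489.9239351156771, 218.30951546240385], [0.0, 0.0, 1.0]]
unit place_of 0.89 [ 566.3 -239.    -3.2]
unit place_of 0.27 [ 589.3 -175.4   98.6]
unit search_frame 0.71 [ 570.8 -227.3   94.2]
lid_hinge place_of 0.85 [ 664.5 -247.9   91.3]
lid_hinge search_frame 0.68 [ 557.3 -235.8  100.3]
lid_hinge search_frame 0.37 [ 588.8 -177.   106.2]
lid_handle place_of 0.67 [ 420.9 -219.8   93.1]
lid_handle search_frame 0.82 [ 558.4 -233.    98.7]
l
[... 913 characters left out ...]
.1]
lid_hinge place_of 0.84 [ 662.6 -245.3   92. ]
lid_hinge search_frame 0.89 [ 542.9 -199.4   97.3]
lid_handle place_of 0.65 [ 421.5 -221.9   91.1]
lid_handle search_frame 0.93 [ 548.  -202.9   97.5]
pointer_tip place_of 0.67 [572.6 -78.7 232.9]
pointer_tip search_frame 0.62 [626.6 -80.3 163.8]
board place_of 0.8 [559.7 222.4  -2.9]
board place_of 0.27 [ 567.7 -237.3   -1.9]
board search_frame 0.56 [525.5 244.7  18.1]
pile_top place_of 0.69 [558.5 222.   25.2]
pile_top search_frame 0.7 [555.  224.6  33. ]
plate_a place_of 0.62 [ 584.5 -175.6   98.9]
plate_a place_of 0.44 [ 664.2 -246.3   91.9]
plate_a search_frame 0.84 [ 582.5 -168.4  104.7]
plate_a search_frame 0.64 [ 530.7 -286.8  107.8]
```

View pics/top0.png

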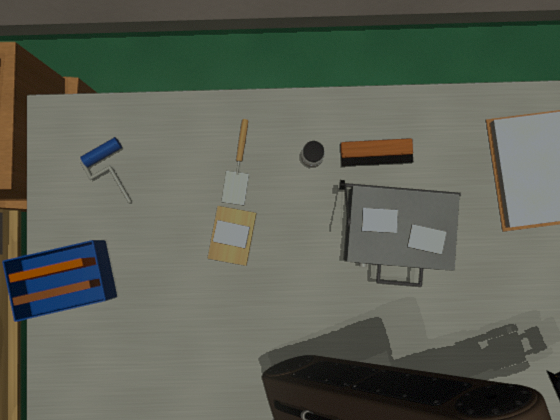

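View pics/side0.png

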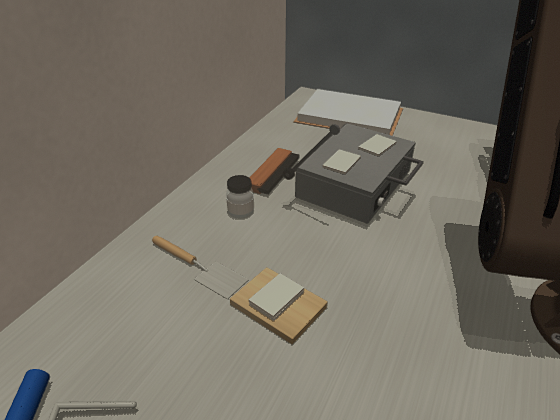

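The top view shows the plates at px (380,220) and (427,239), the pile on the board at (231,234), the unit's lid with its handle at about (397,278), and the pointer at (333,210). Next I'll measure the yaws by back-projecting the white outlines.

```bash
cat >> h.py <<'E'
def proj(p,X):
    T=np.linalg.inv(p['pose']);c=T[:3,:3]@np.asarray(X,float)+T[:3,3];K=p['camera_matrix']
    return np.array([K[0,0]*c[0]/-c[2]+K[0,2],K[1,1]*-c[1]/-c[2]+K[1,2]])
def back(p,uv,z):
    uv=np.atleast_2d(uv).astype(float);K=p['camera_matrix']
    d=np.c_[(uv[:,0]-K[0,2])/K[0,0],-(uv[:,1]-K[1,2])/K[1,1],-np.ones(len(uv))]@p['pose'][:3,:3].T
    o=p['pose'][:3,3];return o+d*((z-o[2])/d[:,2])[:,None]
def plate(p,X,up=4):
    """fit white plate whose top face is about X: world centre, size, yaw of its x (short) axis"""
    im=cv2.resize(p['color'],None,fx=up,fy=up,interpolation=cv2.INTER_CUBIC)
    uv=proj(p,X)
    hsv=cv2.cvtColor(im,cv2.COLOR_BGR2HSV);c=((uv+.5)*up).astype(int)
    s=hsv[max(c[1]-10,0):c[1]+10,max(c[0]-10,0):c[0]+10].reshape(-1,3).mean(0)
    b=im[c[1]-10:c[1]+10,c[0]-10:c[0]+10].reshape(-1,3).mean(0)
    m=(np.abs(im.astype(float)-b).max(2)<35).astype(np.uint8)
    m=cv2.morphologyEx(m,cv2.MORPH_OPEN,np.ones((7,7)))
    n,l=cv2.connectedComponents(m)
    cs,_=cv2.findContours((l==l[c[1],c[0]]).astype(np.uint8),cv2.RETR_EXTERNAL,cv2.CHAIN_APPROX_NONE)
    q=max(cs,key=cv2.contourArea)[:,0]/up-.5+.5/up
    P=back(p,q,X[2])[:,:2].astype(np.float32)
    r=cv2.minAreaRect(P);B=cv2.boxPoints(r);e=[B[1]-B[0],B[2]-B[1]]
    L=max(e,key=np.linalg.norm);yaw=np.arctan2(L[1],L[0])-np.pi/2
    yaw=(yaw+np.pi/2)%np.pi-np.pi/2
    return np.round(r[0],1),np.round(r[1],1),round(float(yaw),3),b.round()
E
python3 - <<'E'
from h import *
p=snap('top')
for X in([588,-176,106],[532,-292,106],[559,220,34]): print(plate(p,X))
p=snap('wrist');T=env.state();print(p['pose'].round(3).tolist(),p['camera_matrix'].tolist())
E
```

```text
(array([ 586.1, -175.6]), array([91.9, 61.7]), -0.088, array([144., 144., 139.]))
(array([ 534.1, -295.6]), array([90.8, 61.3]), -0.247, array([141., 144., 139.]))
(array([561.8, 219.7]), array([90.9, 61.1]), -0.232, array([143., 143., 138.]))
[[0.364, 0.9, 0.239, 294.722], [-0.931, 0.352, 0.093, -555.541], [-0.001, -0.256, 0.967, 384.3], [0.0, 0.0, 0.0, 1.0]] [[307.07441923250013, 0.0, 280.0681632137963], [0.0, 307.07441923250013, 214.079232728169], [0.0, 0.0, 1.0]]
```

```bash
cat >> h.py <<'E'
from scipy.spatial.transform import Rotation as Ro
def go(pos,yaw,n,jaw):
    """rows (tool axes, scaled) from the measured pose to pos, yaw with tool down"""
    s=env.state();p=np.array(s['eef_pos']);R=Ro.from_euler('xyz',s['tcp_rot'])
    G=Ro.from_euler('xyz',[np.pi,0,yaw]);d=(np.array(pos)-p)/n;rv=(R.inv()*G).as_rotvec()/n
    print('t',round(float(s['t']),2),'at',p.round(1),np.round(s['tcp_rot'],4),'F',np.round(s['ft_force'],1),'step mm',np.linalg.norm(d).round(1),'deg',np.degrees(np.linalg.norm(rv)).round(1))
    for i in range(n):
        print((R.inv().apply(d)/250).round(3).tolist()+(rv/np.pi).round(4).tolist()+[jaw]);R=R*Ro.from_rotvec(rv)
E
python3 -c "
from h import *
go([534,-296,240],-.24+np.pi/2,7,.9)"
```

```text
t 1.6 at [ 227.1 -582.3  233.7] [3.1415 0.     0.3718] F [-0.5  0.1 -0.4] step mm 60.0 deg 7.8
[0.223, -0.089, -0.004, 0.0, 0.0, -0.0436, 0.9]
[0.233, -0.057, -0.004, 0.0, 0.0, -0.0436, 0.9]
[0.239, -0.025, -0.004, 0.0, 0.0, -0.0436, 0.9]
[0.24, 0.008, -0.004, 0.0, 0.0, -0.0436, 0.9]
[0.236, 0.04, -0.004, 0.0, 0.0, -0.0436, 0.9]
[0.229, 0.072, -0.004, 0.0, 0.0, -0.0436, 0.9]
[0.217, 0.103, -0.004, 0.0, 0.0, -0.0436, 0.9]
```

Request:
drive_tool(rows=[[[0.22, -0.09, -0.004, 0, 0, -0.044, 0.9], [0.23, -0.057, -0.004, 0, 0, -0.044, 0.9], [0.24, -0.025, -0.004, 0, 0, -0.044, 0.9], [0.24, 0.008, -0.004, 0, 0, -0.044, 0.9], [0.236, 0.04, -0.004, 0, 0, -0.044, 0.9]]])

```text
t: 2.22
eef_pos: [446.0, -376.1, 238.9]
tcp_rot: [3.141, 0.0, 1.067]
ft_force: [-0.2, -1.1, -0.3]
opening: 0.896
grip_force: 0.0
```

```bash
python3 -c "
from h import *
p=snap('wrist','w1.png');
for X in([588,-176,106],[532,-292,106]): print(plate(p,X,2),proj(p,X))
find(p,['lid_handle','lid_hinge'],1)
go([534,-296,180],-.245+np.pi/2,5,.9)"
```

```text
(array([ 383.8, -487.5]), array([ 37.7, 226.6]), 1.069, array([184., 205., 209.])) [ 317.15954914 -103.04830531]
(array([ 533.4, -294.9]), array([89.1, 59. ]), -0.244, array([235., 240., 239.])) [320.48251524  81.68136987]
lid_handle place_of 0.66 [ 423.  -221.3   95.4]
lid_handle search_frame 0.81 [ 548.6 -298.1  101.8]
lid_hinge search_frame 0.55 [ 550.  -301.9   97.4]
t 2.48 at [ 444.6 -377.6  238.7] [3.1415e+00 3.0000e-04 1.0628e+00] F [-0.4 -0.5 -0.7] step mm 26.9 deg 3.0
[0.092, 0.031, 0.047, 0.0, 0.0, -0.0167, 0.9]
[0.09, 0.035, 0.047, 0.0, 0.0, -0.0167, 0.9]
[0.088, 0.04, 0.047, 0.0, 0.0, -0.0167, 0.9]
[0.086, 0.045, 0.047, 0.0, 0.0, -0.0167, 0.9]
[0.083, 0.049, 0.047, 0.0, 0.0, -0.0167, 0.9]
```

Request:
drive_tool(rows=[[[0.092, 0.031, 0.047, 0, 0, -0.0167, 0.9], [0.09, 0.035, 0.047, 0, 0, -0.0167, 0.9], [0.088, 0.04, 0.047, 0, 0, -0.0167, 0.9], [0.086, 0.045, 0.047, 0, 0, -0.0167, 0.9], [0.083, 0.049, 0.047, 0, 0, -0.0167, 0.9]]])

```text
t: 3.1
eef_pos: [533.6, -297.1, 179.4]
tcp_rot: [-3.142, 0.0, 1.324]
ft_force: [-0.2, -0.4, 1.0]
opening: 0.902
grip_force: 0.0
```

```bash
python3 -c "
from h import *
p=snap('wrist','w2.png')
for X in([588,-176,106],): print(plate(p,X,2),proj(p,X))
go([533.6,-295.2,118.5],-.245+np.pi/2,2,.9)"
```

```text
(array([ 585. , -182.9]), array([73.1, 59.1]), -0.085, array([235., 242., 241.])) [314.6703103   41.51929949]
t 3.15 at [ 534.7 -295.1  177.9] [-3.1401e+00 -1.0000e-03  1.3274e+00] F [-0.3  1.9 -2. ] step mm 29.7 deg 0.1
[-0.001, -0.002, 0.119, -0.0002, -0.0002, 0.0003, 0.9]
[-0.001, -0.002, 0.119, -0.0002, -0.0002, 0.0003, 0.9]
```

View pics/w2.png

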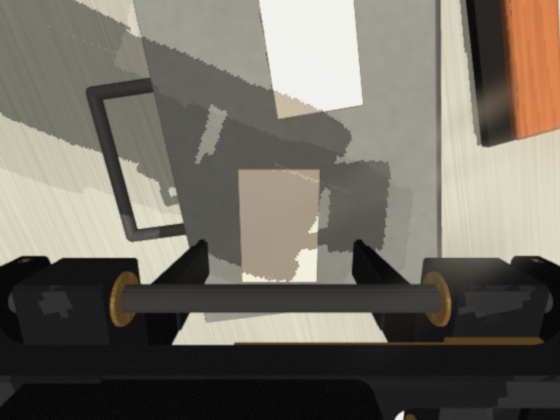

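The wrist view shows plate_a (px 240–318, 170–282) centred between the fingers at px 205 and 355, so I'll descend and grip.

Request:
drive_tool(rows=[[[0, 0, 0.12, 0, 0, 0, 0.9], [0, 0, 0.1, 0, 0, 0, 0.9], [0, 0, 0.018, 0, 0, 0, 0.9], [0, 0, 0, 0, 0, 0, 0.6], [0, 0, 0, 0, 0, 0, 0.4]]])

```text
t: 3.78
eef_pos: [534.2, -296.6, 121.5]
tcp_rot: [3.14, 0.001, 1.325]
ft_force: [-0.2, -1.5, -1.1]
opening: 0.743
grip_force: 0.0
```

Request:
drive_tool(rows=[[[0, 0, 0, 0, 0, 0, 0.4], [0, 0, 0, 0, 0, 0, 0.4], [0, 0, 0, 0, 0, 0, 0.4]]])

```text
t: 4.15
eef_pos: [534.2, -296.2, 121.1]
tcp_rot: [3.141, 0.001, 1.325]
ft_force: [-2.2, -1.1, 6.5]
opening: 0.626
grip_force: 30.0
```

Request:
drive_tool(rows=[[[0, 0, -0.1, 0, 0, 0, 0.4], [0, 0, -0.24, 0, 0, 0, 0.4], [0, 0, -0.24, 0, 0, 0, 0.4], [0, 0, -0.15, 0, 0, 0, 0.4]]])

```text
t: 4.65
eef_pos: [534.2, -295.9, 306.0]
tcp_rot: [3.139, 0.001, 1.325]
ft_force: [-0.9, -0.4, -1.1]
opening: 0.623
grip_force: 30.0
```

```bash
python3 -c "
from h import *
go([530,150,250],-.232+np.pi/2,8,.4)"
```

```text
t 4.65 at [ 534.2 -295.9  306. ] [3.1389e+00 1.0000e-03 1.3255e+00] F [-0.9 -0.4 -1.1] step mm 56.2 deg 0.1
[0.216, -0.056, 0.028, 0.0001, 0.0, -0.0005, 0.4]
[0.216, -0.056, 0.028, 0.0001, 0.0, -0.0005, 0.4]
[0.216, -0.056, 0.028, 0.0001, 0.0, -0.0005, 0.4]
[0.216, -0.055, 0.028, 0.0001, 0.0, -0.0005, 0.4]
[0.216, -0.055, 0.028, 0.0001, 0.0, -0.0005, 0.4]
[0.216, -0.054, 0.028, 0.0001, 0.0, -0.0005, 0.4]
[0.216, -0.054, 0.028, 0.0001, 0.0, -0.0005, 0.4]
[0.216, -0.054, 0.028, 0.0001, 0.0, -0.0005, 0.4]
```

Request:
drive_tool(rows=[[[0.15, -0.04, 0, 0, 0, -0.0005, 0.4], [0.23, -0.058, 0, 0, 0, -0.0005, 0.4], [0.23, -0.058, 0, 0, 0, -0.0005, 0.4], [0.23, -0.058, 0, 0, 0, -0.0005, 0.4], [0.23, -0.058, 0, 0, 0, -0.0005, 0.4]]])

```text
t: 5.28
eef_pos: [531.8, -18.0, 303.0]
tcp_rot: [3.141, -0.0, 1.333]
ft_force: [0.6, 0.3, -0.9]
opening: 0.621
grip_force: 30.0
```

Request:
drive_tool(rows=[[[0.216, -0.05, 0.07, 0, 0, -0.0005, 0.4], [0.216, -0.05, 0.07, 0, 0, -0.0005, 0.4], [0.12, -0.03, 0.07, 0, 0, -0.0005, 0.4], [0, 0, 0, 0, 0, 0, 0.4]]])

```text
t: 5.78
eef_pos: [532.0, 123.7, 249.2]
tcp_rot: [-3.139, 0.001, 1.341]
ft_force: [0.1, 0.1, -0.4]
opening: 0.628
grip_force: 30.0
```

```bash
python3 -c "
from h import *
p=snap('wrist','w3.png')
for X in([561.8,219.7,34],): print(proj(p,X),plate(p,X,2))
go([562,219,110],-.232+np.pi/2,4,.4)"
```

```text
[286.54226837 107.41701949] (array([557.4, 207.7]), array([61.5, 57.5]), -0.229, array([187., 209., 222.]))
t 5.83 at [532.5 122.5 250. ] [-3.1406e+00  5.0000e-04  1.3398e+00] F [-0.3 -0.3 -0.6] step mm 43.1 deg 0.0
[0.101, 0.007, 0.14, -0.0001, 0.0, 0.0001, 0.4]
[0.101, 0.007, 0.14, -0.0001, 0.0, 0.0001, 0.4]
[0.101, 0.007, 0.14, -0.0001, 0.0, 0.0001, 0.4]
[0.101, 0.007, 0.14, -0.0001, 0.0, 0.0001, 0.4]
```

View pics/w3.png

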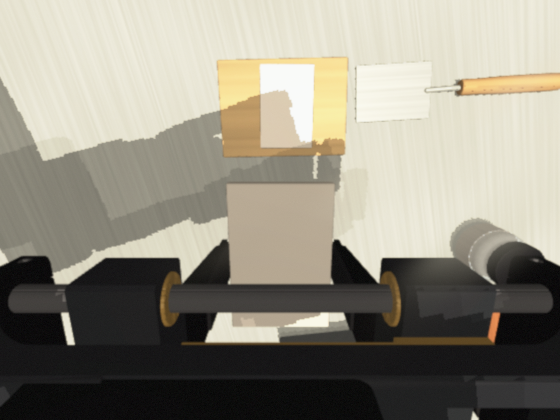

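The pile shows at px (261–314, 64–148) on the board and the held plate's far edge at (228–333, 182). A shadow crosses the pile, so I'll segment by saturation instead.

```bash
cat >> h.py <<'E'
def rect(p,m,z):
    cs,_=cv2.findContours(m.astype(np.uint8),cv2.RETR_EXTERNAL,cv2.CHAIN_APPROX_NONE)
    q=max(cs,key=cv2.contourArea)[:,0]
    r=cv2.minAreaRect(back(p,q,z)[:,:2].astype(np.float32));B=cv2.boxPoints(r)
    L=max([B[1]-B[0],B[2]-B[1]],key=np.linalg.norm);y=np.arctan2(L[1],L[0])-np.pi/2
    return np.round(r[0],1),np.round(r[1],1),round(float((y+np.pi/2)%np.pi-np.pi/2),3)
E
python3 -c "
from h import *
p=snap('wrist');im=p['color']
h=cv2.cvtColor(im,cv2.COLOR_BGR2HSV);
print(h[110,225:350:5,1].tolist(),h[80,225:350:5,1].tolist());print(h[60:160:4,275,1].tolist())
b=im.astype(int)
print('held',b[225,215:240].mean(1).round().tolist(),b[225,322:346].mean(1).round().tolist(),b[174:192,280].tolist())
for t in (70,90,110):
  m=np.zeros(h.shape[:2]);m[60:154,236:335]=h[60:154,236:335,1]<t
  m=cv2.morphologyEx(m,cv2.MORPH_OPEN,np.ones((5,5)));print(rect(p,m,34))
z=env.state()['eef_pos'][2];print(env.state()['eef_pos'])
print(back(p,[[227.5,182],[333.5,182],[280.5,182],[280.5,184.5]],z-15.1).round(1))
"
```

```text
[119, 117, 118, 117, 118, 118, 118, 49, 45, 47, 48, 47, 47, 1, 1, 1, 1, 1, 82, 82, 82, 82, 82, 82, 59] [101, 100, 102, 101, 101, 100, 101, 1, 2, 2, 2, 2, 1, 2, 2, 2, 2, 2, 97, 97, 97, 96, 95, 97, 96]
[100, 2, 2, 2, 2, 2, 1, 1, 43, 49, 48, 47, 49, 47, 47, 47, 47, 48, 48, 48, 48, 48, 115, 117, 37]
held [210.0, 212.0, 212.0, 212.0, 211.0, 211.0, 208.0, 209.0, 210.0, 209.0, 208.0, 208.0, 192.0, 165.0, 164.0, 166.0, 166.0, 167.0, 166.0, 167.0, 167.0, 166.0, 166.0, 166.0, 167.0] [168.0, 168.0, 169.0, 168.0, 168.0, 168.0, 167.0, 168.0, 167.0, 167.0, 166.0, 183.0, 207.0, 210.0, 208.0, 207.0, 209.0, 212.0, 208.0, 206.0, 206.0, 208.0, 209.0, 210.0] [[119, 132, 135], [118, 131, 134], [120, 132, 135], [120, 133, 136], [120, 132, 136], [120, 134, 136], [119, 133, 136], [110, 124, 129], [99, 114, 121], [114, 131, 141], [138, 158, 171], [147, 168, 182], [148, 169, 183], [150, 171, 185], [149, 170, 185], [150, 171, 185], [148, 170, 184], [150, 171, 185]]
(array([561.7, 220.5]), array([88.6, 60.4]), -0.231)
(array([574. , 217.5]), array([90.8, 86.3]), -0.23)
(array([562.5, 221.3]), array([ 92.8, 112.1]), 1.341)
[532.90162749 121.71205606 250.54830411]
[[516.1 174.5 235.4]
 [571.9 161.4 235.4]
 [544.  168.  235.4]
 [543.7 166.6 235.4]]
```

```bash
python3 -c "
from h import *
go([561.5,219.4,75],1.340,5,.4)"
```

```text
t 5.88 at [532.9 121.7 250.5] [3.1416e+00 2.0000e-04 1.3385e+00] F [ 0.2 -0.6  0.6] step mm 40.6 deg 0.0
[0.081, 0.004, 0.14, 0.0, 0.0, -0.0001, 0.4]
[0.081, 0.004, 0.14, 0.0, 0.0, -0.0001, 0.4]
[0.081, 0.004, 0.14, 0.0, 0.0, -0.0001, 0.4]
[0.081, 0.004, 0.14, 0.0, 0.0, -0.0001, 0.4]
[0.081, 0.004, 0.14, 0.0, 0.0, -0.0001, 0.4]
```

Request:
drive_tool(rows=[[[0.12, 0.006, 0.1, 0, 0, 0, 0.4], [0.135, 0.007, 0.15, 0, 0, 0, 0.4], [0.1, 0.005, 0.15, 0, 0, 0, 0.4], [0.05, 0.002, 0.15, 0, 0, 0, 0.4], [0, 0, 0.1, 0, 0, 0, 0.4]]])

```text
t: 6.5
eef_pos: [561.6, 218.6, 86.8]
tcp_rot: [-3.141, 0.0, 1.337]
ft_force: [-0.2, -0.5, -0.6]
opening: 0.623
grip_force: 30.0
```

Request:
drive_tool(rows=[[[0, 0, 0.03, 0, 0, 0, 0.4], [0, 0, 0, 0, 0, 0, 0.4], [0, 0, 0, 0, 0, 0, 0.4]]])

```text
t: 6.88
eef_pos: [561.8, 218.9, 81.7]
tcp_rot: [3.14, -0.001, 1.337]
ft_force: [0.1, 0.2, -0.0]
opening: 0.627
grip_force: 30.0
```

```bash
python3 -c "
from h import *
p=snap('wrist','w4.png')
go([561.5,219.4,57.6],1.340,3,.4)"
```

```text
t 6.92 at [561.7 219.   81.6] [ 3.1398e+00 -9.0000e-04  1.3373e+00] F [-0.5 -0.4  0.6] step mm 8.0 deg 0.1
[0.0, -0.0, 0.032, 0.0002, -0.0001, -0.0003, 0.4]
[0.0, -0.0, 0.032, 0.0002, -0.0001, -0.0003, 0.4]
[0.0, -0.0, 0.032, 0.0002, -0.0001, -0.0003, 0.4]
```

View pics/w4.png

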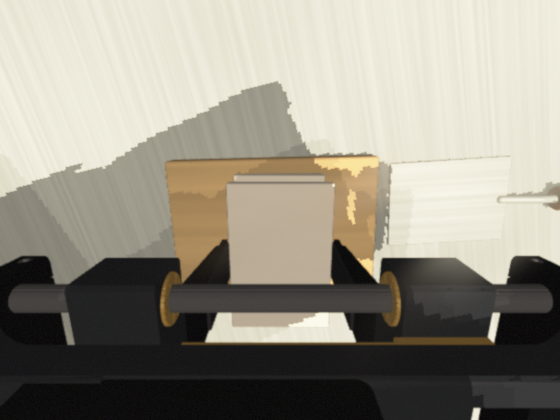

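Held plate spans cols 228–333 with its far edge at row ~183. The pile's far edge shows beneath it at row ~175, cols 235–325. Both are laterally centred at col 280; next I'll check the long direction.

```bash
python3 -c "
from h import *
p=snap('wrist');im=p['color'].astype(int)
print([ (r,im[r,275].tolist()) for r in range(170,190)])
print('pile row',im[178,228:242].mean(1).round().tolist(),im[178,318:332].mean(1).round().tolist())
d=np.array([.23,.973])
for dz in(0,7):
  q=dict(p);q['pose']=p['pose'].copy();q['pose'][2,3]+=dz
  for r1 in (174.5,175.5):
    a=back(q,[[280,r1]],34)[0,:2];b=back(q,[[280.5,183.5]],66.5)[0,:2];print(dz,r1,(a-b)@d,(a-b)@[.973,-.23],(a-[561.7,220.2])@d)
"
```

```text
[(170, [85, 127, 156]), (171, [84, 126, 156]), (172, [85, 124, 153]), (173, [92, 120, 140]), (174, [100, 117, 128]), (175, [121, 139, 150]), (176, [148, 169, 182]), (177, [154, 176, 191]), (178, [156, 178, 192]), (179, [155, 177, 192]), (180, [154, 175, 189]), (181, [134, 153, 166]), (182, [106, 121, 130]), (183, [119, 135, 146]), (184, [142, 162, 176]), (185, [150, 172, 187]), (186, [154, 176, 190]), (187, [154, 175, 190]), (188, [153, 176, 189]), (189, [153, 176, 190])]
pile row [139.0, 139.0, 139.0, 139.0, 142.0, 164.0, 191.0, 201.0, 191.0, 176.0, 174.0, 174.0, 175.0, 174.0] [176.0, 175.0, 175.0, 175.0, 176.0, 174.0, 163.0, 143.0, 132.0, 131.0, 131.0, 131.0, 132.0, 132.0]
0 174.5 0.6757453411809377 -0.255838441064733 45.50000676254586
0 175.5 0.029245499529806915 -0.25628517762784 44.85350692089472
7 174.5 0.8824747618322358 -0.26717857779513465 44.59063916549677
7 175.5 0.2131584113567514 -0.2676410807483974 43.921322815021284
```

Request:
drive_tool(rows=[[[0, 0, 0.05, 0, 0, -0.001, 0.4], [0, 0, 0.03, 0, 0, 0, 0.4], [0, 0, 0.01, 0, 0, 0, 0.4], [0, 0, 0, 0, 0, 0, 0.4], [0, 0, 0, 0, 0, 0, 0.4]]])

```text
t: 7.6
eef_pos: [561.2, 219.3, 57.8]
tcp_rot: [3.141, 0.0, 1.341]
ft_force: [0.5, 0.2, -1.4]
opening: 0.627
grip_force: 30.0
```

Request:
drive_tool(rows=[[[0, 0, 0.003, 0, 0, 0, 0.4], [0, 0, 0, 0, 0, 0, 0.4], [0, 0, 0, 0, 0, 0, 0.4]]])

```text
t: 7.98
eef_pos: [561.2, 219.2, 57.2]
tcp_rot: [3.141, -0.0, 1.341]
ft_force: [-0.3, 0.3, 2.0]
opening: 0.626
grip_force: 30.0
```

Request:
drive_tool(rows=[[[0, 0, 0, 0, 0, 0, 0.66], [0, 0, 0, 0, 0, 0, 0.72], [0, 0, 0, 0, 0, 0, 0.8], [0, 0, 0, 0, 0, 0, 0.8], [0, 0, -0.1, 0, 0, 0, 0.85]]])

```text
t: 8.6
eef_pos: [560.3, 218.9, 80.9]
tcp_rot: [-3.139, 0.002, 1.341]
ft_force: [-0.6, -0.6, -0.0]
opening: 0.835
grip_force: 0.0
```

Request:
drive_tool(rows=[[[-0.04, 0, -0.25, 0, 0, 0, 0.9], [-0.04, 0, -0.22, 0, 0, 0, 0.9], [0, 0, 0, 0, 0, 0, 0.9], [0, 0, 0, 0, 0, 0, 0.9]]])

```text
t: 9.1
eef_pos: [556.3, 199.8, 198.4]
tcp_rot: [-3.141, 0.0, 1.341]
ft_force: [-0.5, 1.0, -0.4]
opening: 0.902
grip_force: 0.0
```

```bash
python3 -c "
from h import *
p=snap('wrist','w5.png');print(proj(p,[561.7,220.2,42]))
go([545,-186,310],-.088+np.pi/2,7,.9)
im=p['color'];cv2.imwrite('pics/w5c.png',cv2.resize(im[150:400,130:430],None,fx=2,fy=2))"
```

```text
[280.39095157 185.6520625 ]
t 9.15 at [556.1 199.8 197.7] [-3.140e+00  9.000e-04  1.341e+00] F [ 0.  -0.1 -0.1] step mm 57.4 deg 1.2
[-0.216, 0.044, -0.064, -0.0001, 0.0, -0.0064, 0.9]
[-0.217, 0.04, -0.064, -0.0001, 0.0, -0.0064, 0.9]
[-0.218, 0.035, -0.064, -0.0001, 0.0, -0.0064, 0.9]
[-0.218, 0.031, -0.064, -0.0001, 0.0, -0.0064, 0.9]
[-0.219, 0.026, -0.064, -0.0001, 0.0, -0.0064, 0.9]
[-0.219, 0.022, -0.064, -0.0001, 0.0, -0.0064, 0.9]
[-0.22, 0.018, -0.064, -0.0001, 0.0, -0.0064, 0.9]
```

View pics/w5.png

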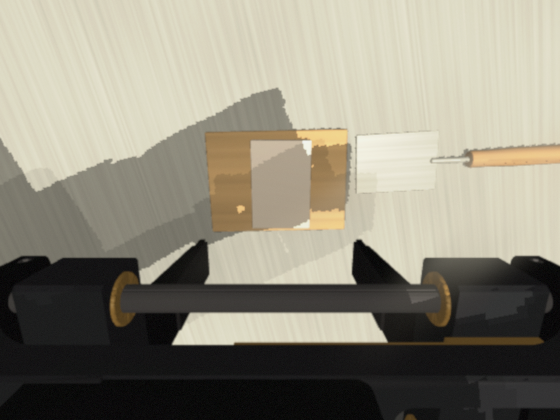

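The pile at px (251–312, 140–228) reads as one aligned rectangle. On to plate_b.

Request:
drive_tool(rows=[[[-0.12, 0.03, -0.2, 0, 0, -0.006, 0.9], [-0.2, 0.04, -0.2, 0, 0, -0.006, 0.9], [-0.23, 0.035, -0.03, 0, 0, -0.006, 0.9], [-0.23, 0.031, 0, 0, 0, -0.006, 0.9], [-0.23, 0.026, 0, 0, 0, -0.006, 0.9]]])

```text
t: 9.78
eef_pos: [549.0, -51.1, 298.6]
tcp_rot: [-3.139, -0.0, 1.436]
ft_force: [-0.4, 0.8, 0.3]
opening: 0.9
grip_force: 0.0
```

Request:
drive_tool(rows=[[[-0.23, 0.02, 0, 0, 0, -0.006, 0.9], [-0.22, 0.018, 0, 0, 0, -0.006, 0.9], [0, 0, 0, 0, 0, 0, 0.9]]])

```text
t: 10.15
eef_pos: [544.2, -165.4, 298.1]
tcp_rot: [-3.139, -0.0, 1.469]
ft_force: [0.2, 0.4, -0.4]
opening: 0.898
grip_force: 0.0
```

```bash
python3 -c "
from h import *
p=snap('wrist')
print(plate(p,[586,-176,106],2),proj(p,[586,-176,106]))
go([584.5,-187,240],-.087+np.pi/2,4,.9)
p=snap('top');print(plate(p,[586,-176,106]))
"
```

```text
(array([ 586.5, -163.6]), array([65.2, 58.4]), -0.079, array([190., 211., 219.])) [317.44705981 204.33739374]
t 10.2 at [ 544.3 -163.6  298.2] [-3.1387e+00 -1.0000e-03  1.4702e+00] F [ 0.4 -0.1 -0.6] step mm 18.6 deg 0.2
[-0.019, 0.043, 0.058, -0.0002, -0.0001, -0.0011, 0.9]
[-0.019, 0.042, 0.058, -0.0002, -0.0001, -0.0011, 0.9]
[-0.02, 0.042, 0.058, -0.0002, -0.0001, -0.0011, 0.9]
[-0.02, 0.042, 0.058, -0.0002, -0.0001, -0.0011, 0.9]
(array([ 616.4, -145. ]), array([ 86.2, 115.8]), 1.461, array([110., 122., 123.]))
```

Request:
drive_tool(rows=[[[-0.02, 0.05, 0.08, 0, 0, -0.001, 0.9], [-0.03, 0.05, 0.12, 0, 0, -0.001, 0.9], [-0.03, 0.05, 0.13, 0, 0, -0.002, 0.9], [-0.01, 0.025, 0.07, 0, 0, 0, 0.9], [0, 0, 0, 0, 0, 0, 0.9]]])

```text
t: 10.88
eef_pos: [586.1, -188.1, 198.3]
tcp_rot: [-3.139, -0.001, 1.486]
ft_force: [1.4, -0.0, 1.0]
opening: 0.904
grip_force: 0.0
```

```bash
python3 -c "
from h import *
p=snap('wrist','w6.png')
print(proj(p,[586,-176,106]),plate(p,[586,-176,106],2))
go([586,-187,118.5],-.086+np.pi/2,4,.9)
"
```

```text
[278.29890467 209.7417164 ] (array([ 586.4, -185.7]), array([111.5, 127.4]), 1.489, array([158., 181., 195.]))
t 10.93 at [ 586.2 -188.3  199.7] [-3.1408e+00 -3.0000e-04  1.4861e+00] F [-0.1 -0.6  0.3] step mm 20.3 deg 0.0
[0.001, -0.0, 0.081, -0.0001, -0.0, 0.0001, 0.9]
[0.001, -0.0, 0.081, -0.0001, -0.0, 0.0001, 0.9]
[0.001, -0.0, 0.081, -0.0001, -0.0, 0.0001, 0.9]
[0.001, -0.0, 0.081, -0.0001, -0.0, 0.0001, 0.9]
```

View pics/w6.png

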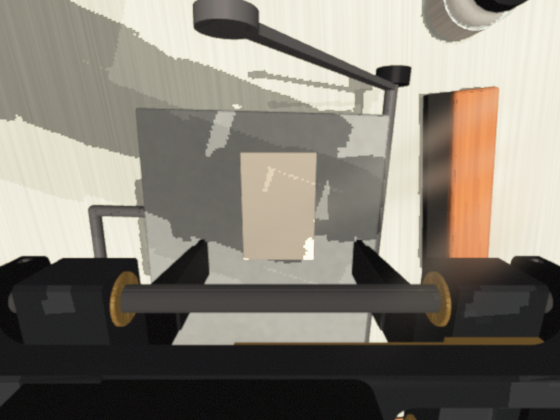

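plate_b (px 241–316, 153–261) is centred between the fingers, and the pointer disc at (225,17) is clear. Descending to grip.

Request:
drive_tool(rows=[[[0, 0, 0.14, 0, 0, 0, 0.9], [0, 0, 0.14, 0, 0, 0, 0.9], [0, 0, 0.035, 0, 0, 0, 0.8], [0, 0, 0, 0, 0, 0, 0.6], [0, 0, 0, 0, 0, 0, 0.4]]])

```text
t: 11.55
eef_pos: [586.7, -189.1, 123.0]
tcp_rot: [3.139, 0.001, 1.486]
ft_force: [-0.3, -0.8, -1.0]
opening: 0.649
grip_force: 0.2
```

Request:
drive_tool(rows=[[[0, 0, 0, 0, 0, 0, 0.4], [0, 0, 0, 0, 0, 0, 0.4], [0, 0, 0, 0, 0, 0, 0.4]]])

```text
t: 11.92
eef_pos: [586.6, -189.0, 122.9]
tcp_rot: [3.139, 0.001, 1.486]
ft_force: [-0.6, 0.9, 6.4]
opening: 0.621
grip_force: 30.0
```

Only 2 mm of overlap, so I'll reopen, go 3 mm lower and regrip.

Request:
drive_tool(rows=[[[0, 0, 0, 0, 0, 0, 0.72], [0, 0, 0.004, 0, 0, 0, 0.72], [0, 0, 0.009, 0, 0, 0, 0.72], [0, 0, 0, 0, 0, 0, 0.72], [0, 0, 0, 0, 0, 0, 0.4]]])

```text
t: 12.55
eef_pos: [586.0, -188.8, 118.0]
tcp_rot: [-3.141, 0.0, 1.485]
ft_force: [-0.6, 0.4, -1.3]
opening: 0.661
grip_force: 0.0
```

Request:
drive_tool(rows=[[[0, 0, 0, 0, 0, 0, 0.4], [0, 0, 0, 0, 0, 0, 0.4], [0, 0, 0, 0, 0, 0, 0.4]]])

```text
t: 12.92
eef_pos: [586.0, -188.9, 118.1]
tcp_rot: [-3.142, 0.0, 1.485]
ft_force: [-0.2, -0.3, -0.6]
opening: 0.627
grip_force: 30.0
```

Request:
drive_tool(rows=[[[0, 0, -0.1, 0, 0, 0, 0.4], [0, 0, -0.24, 0, 0, 0, 0.4], [0, 0, -0.24, 0, 0, 0, 0.4], [0, 0, -0.17, 0, 0, 0, 0.4]]])

```text
t: 13.42
eef_pos: [586.1, -188.8, 308.6]
tcp_rot: [3.139, 0.001, 1.486]
ft_force: [0.1, -0.6, -0.9]
opening: 0.627
grip_force: 30.0
```

```bash
python3 -c "
from h import *
go([545,140,305],1.340,6,.4)"
```

```text
t 13.43 at [ 586.1 -188.8  308.6] [3.1393e+00 9.0000e-04 1.4855e+00] F [ 0.1 -0.6 -0.9] step mm 55.2 deg 1.4
[0.216, -0.046, 0.002, 0.0001, 0.0, 0.0077, 0.4]
[0.215, -0.051, 0.002, 0.0001, 0.0, 0.0077, 0.4]
[0.214, -0.056, 0.002, 0.0001, 0.0, 0.0077, 0.4]
[0.212, -0.062, 0.002, 0.0001, 0.0, 0.0077, 0.4]
[0.211, -0.067, 0.002, 0.0001, 0.0, 0.0077, 0.4]
[0.209, -0.072, 0.002, 0.0001, 0.0, 0.0077, 0.4]
```

Request:
drive_tool(rows=[[[0.216, -0.046, 0, 0, 0, 0.0077, 0.4], [0.215, -0.051, 0, 0, 0, 0.0077, 0.4], [0.214, -0.056, 0, 0, 0, 0.0077, 0.4], [0.212, -0.062, 0, 0, 0, 0.0077, 0.4], [0.211, -0.067, 0, 0, 0, 0.0077, 0.4]]])

```text
t: 14.05
eef_pos: [551.2, 87.0, 305.7]
tcp_rot: [3.141, 0.0, 1.364]
ft_force: [0.9, 0.2, -0.2]
opening: 0.628
grip_force: 30.0
```

Request:
drive_tool(rows=[[[0.209, -0.06, 0.1, 0, 0, 0.0077, 0.4], [0.1, -0.01, 0.15, 0, 0, 0, 0.4], [0, 0, 0.1, 0, 0, 0, 0.4], [0, 0, 0, 0, 0, 0, 0.4]]])

```text
t: 14.55
eef_pos: [550.3, 164.6, 216.7]
tcp_rot: [-3.139, 0.001, 1.341]
ft_force: [-0.3, 0.2, -0.2]
opening: 0.626
grip_force: 30.0
```

```bash
python3 -c "
from h import *
go([558.6,207.3,87],1.340,5,.4)"
```

```text
t 14.55 at [550.3 164.6 216.7] [-3.1385e+00  1.5000e-03  1.3410e+00] F [-0.3  0.2 -0.2] step mm 27.4 deg 0.0
[0.035, -0.001, 0.104, -0.0002, 0.0001, 0.0001, 0.4]
[0.035, -0.001, 0.104, -0.0002, 0.0001, 0.0001, 0.4]
[0.035, -0.001, 0.104, -0.0002, 0.0001, 0.0001, 0.4]
[0.035, -0.001, 0.104, -0.0002, 0.0001, 0.0001, 0.4]
[0.035, -0.001, 0.104, -0.0002, 0.0001, 0.0001, 0.4]
```

Request:
drive_tool(rows=[[[0.06, 0, 0.1, 0, 0, 0, 0.4], [0.06, -0.001, 0.14, 0, 0, 0, 0.4], [0.035, -0.001, 0.14, 0, 0, 0, 0.4], [0.02, -0.001, 0.1, 0, 0, 0, 0.4], [0, 0, 0.04, 0, 0, 0, 0.4]]])

```text
t: 15.18
eef_pos: [560.7, 207.1, 88.0]
tcp_rot: [-3.142, 0.0, 1.34]
ft_force: [0.1, -0.3, -0.7]
opening: 0.627
grip_force: 30.0
```

Request:
drive_tool(rows=[[[0, 0, 0, 0, 0, 0, 0.4], [0, 0, 0, 0, 0, 0, 0.4]]])

```text
t: 15.42
eef_pos: [561.0, 207.0, 89.4]
tcp_rot: [3.14, -0.001, 1.34]
ft_force: [-0.2, 0.1, -1.9]
opening: 0.625
grip_force: 30.0
```

```bash
python3 -c "
from h import *
p=snap('wrist');im=p['color'];cv2.imwrite('pics/w7.png',cv2.resize(im[130:350,180:380],None,fx=3,fy=2.7))
go([558.6,207.3,62.6],1.340,3,.4)
print([(r,int(im[r,280].mean())) for r in range(140,190)])
"
```

```text
t 15.47 at [560.9 207.   89.4] [ 3.1398e+00 -8.0000e-04  1.3400e+00] F [ 0.  -0.4 -0. ] step mm 9.0 deg 0.0
[-0.0, -0.003, 0.036, 0.0002, -0.0001, -0.0, 0.4]
[-0.0, -0.003, 0.036, 0.0002, -0.0001, -0.0, 0.4]
[-0.0, -0.003, 0.036, 0.0002, -0.0001, -0.0, 0.4]
[(140, 120), (141, 114), (142, 129), (143, 137), (144, 142), (145, 141), (146, 140), (147, 138), (148, 139), (149, 138), (150, 138), (151, 136), (152, 131), (153, 130), (154, 124), (155, 120), (156, 124), (157, 139), (158, 142), (159, 133), (160, 157), (161, 168), (162, 173), (163, 173), (164, 172), (165, 173), (166, 172), (167, 171), (168, 172), (169, 172), (170, 173), (171, 172), (172, 172), (173, 171), (174, 172), (175, 172), (176, 171), (177, 172), (178, 171), (179, 171), (180, 172), (181, 171), (182, 172), (183, 172), (184, 172), (185, 171), (186, 171), (187, 171), (188, 171), (189, 171)]
```

View pics/w7.png

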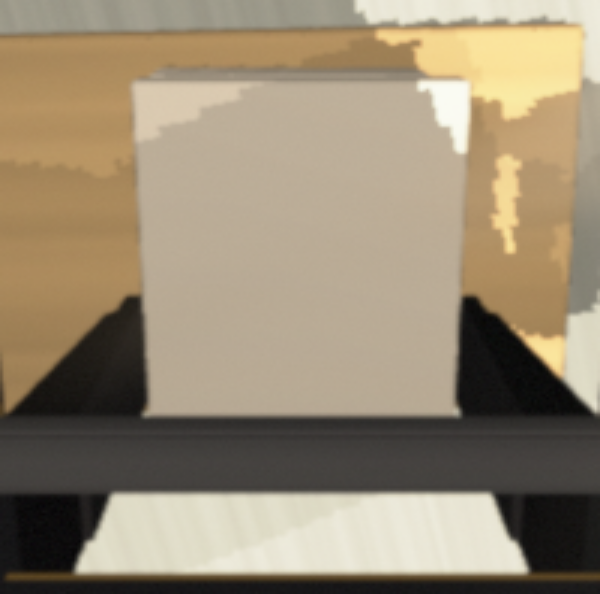

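Request:
drive_tool(rows=[[[0, -0.009, 0.02, 0, 0, 0, 0.4], [0, 0, 0.01, 0, 0, 0, 0.4], [0, 0, 0, 0, 0, 0, 0.4], [0, 0, 0, 0, 0, 0, 0.4]]])

```text
t: 15.98
eef_pos: [558.2, 207.7, 80.6]
tcp_rot: [3.142, 0.0, 1.34]
ft_force: [0.4, 0.5, -0.8]
opening: 0.629
grip_force: 30.0
```

```bash
python3 -c "
from h import *
p=snap('wrist');im=p['color'];cv2.imwrite('pics/w8.png',cv2.resize(im[140:175,210:350],None,fx=5.7,fy=12,interpolation=cv2.INTER_NEAREST))
go([558.6,207.3,62.6],1.340,3,.4)
z=env.state()['eef_pos'][2]
d=np.array([.23,.973])
for r in (154,156,158):
    a=back(p,[[280,r]],42)[0,:2];b=back(p,[[280,160]],z-12.1)[0,:2];print(r,(a-b)@d)
"
```

```text
t 16.02 at [558.2 207.7  80.6] [3.1415e+00 1.0000e-04 1.3404e+00] F [ 0.6 -0.3 -0.9] step mm 6.0 deg 0.0
[-0.0, 0.001, 0.024, 0.0, 0.0, 0.0, 0.4]
[-0.0, 0.001, 0.024, 0.0, 0.0, 0.0, 0.4]
[-0.0, 0.001, 0.024, 0.0, 0.0, 0.0, 0.4]
154 1.3614306994467522
156 0.16773769086029966
158 -1.0298748274664924
```

View pics/w8.png

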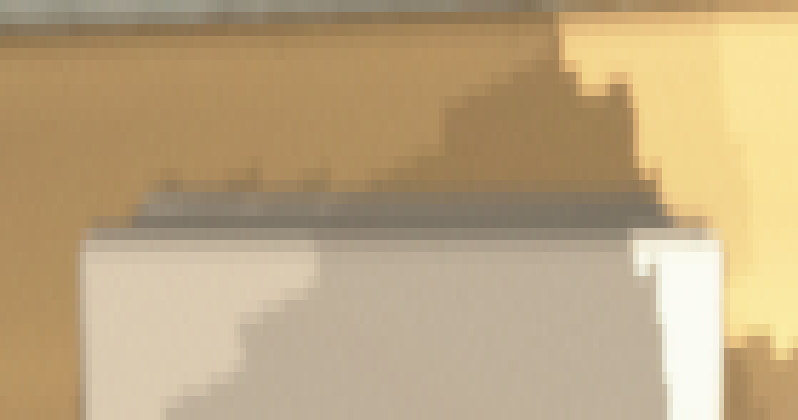

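Laterally the held plate (224.4–336.3) and the pile (236–325) share col 280.5. Now I'll predict the far-edge rows for an aligned pile.

```bash
python3 -c "
from h import *
p=snap('wrist');im=p['color']
z=env.state()['eef_pos'][2];d=np.array([.23,.973])
for dz in (0,5):
  q=dict(p);q['pose']=p['pose'].copy();q['pose'][2,3]+=dz
  e=back(q,[[280,160]],z-12.1)[0,:2]
  print('held edge along, rel pile-far-edge nominal',(e-np.array([561.7,220.2])).dot(d)-45)
  for off in(-2,-1,0,1,2):
    print(off,[round(proj(q,[*(e+off*d),h])[1],1) for h in (z-12.1,z-20.1,42,34,26,18)])
print([(r,im[r,265].tolist()) for r in range(150,165)])
"
```

```text
held edge along, rel pile-far-edge nominal 0.9283195164815936
-2 [np.float64(163.9), np.float64(162.4), np.float64(159.6), np.float64(158.6), np.float64(157.6), np.float64(156.7)]
-1 [np.float64(161.9), np.float64(160.6), np.float64(158.0), np.float64(157.0), np.float64(156.0), np.float64(155.2)]
0 [np.float64(160.0), np.float64(158.8), np.float64(156.3), np.float64(155.4), np.float64(154.5), np.float64(153.7)]
1 [np.float64(158.1), np.float64(156.9), np.float64(154.6), np.float64(153.7), np.float64(152.9), np.float64(152.2)]
2 [np.float64(156.1), np.float64(155.1), np.float64(152.9), np.float64(152.1), np.float64(151.4), np.float64(150.7)]
held edge along, rel pile-far-edge nominal 0.5075032782425879
-2 [np.float64(163.7), np.float64(162.4), np.float64(159.6), np.float64(158.6), np.float64(157.6), np.float64(156.7)]
-1 [np.float64(161.9), np.float64(160.6), np.float64(158.0), np.float64(157.0), np.float64(156.1), np.float64(155.3)]
0 [np.float64(160.0), np.float64(158.8), np.float64(156.4), np.float64(155.5), np.float64(154.6), np.float64(153.8)]
1 [np.float64(158.1), np.float64(157.0), np.float64(154.7), np.float64(153.9), np.float64(153.1), np.float64(152.4)]
2 [np.float64(156.2), np.float64(155.2), np.float64(153.1), np.float64(152.3), np.float64(151.6), np.float64(150.9)]
[(150, [96, 143, 177]), (151, [96, 143, 176]), (152, [96, 143, 177]), (153, [94, 141, 174]), (154, [91, 135, 167]), (155, [89, 124, 148]), (156, [103, 127, 142]), (157, [111, 128, 139]), (158, [105, 118, 128]), (159, [117, 134, 145]), (160, [146, 167, 182]), (161, [163, 186, 201]), (162, [167, 191, 207]), (163, [162, 186, 201]), (164, [155, 178, 192])]
```

Request:
drive_tool(rows=[[[-0.004, 0, 0.04, 0, 0, 0, 0.4], [0, 0, 0.02, 0, 0, 0, 0.4], [0, 0, 0.008, 0, 0, 0, 0.4], [0, 0, 0, 0, 0, 0, 0.4], [0, 0, 0, 0, 0, 0, 0.4]]])

```text
t: 16.7
eef_pos: [558.0, 206.8, 63.7]
tcp_rot: [3.141, -0.0, 1.34]
ft_force: [-0.1, -0.5, -1.1]
opening: 0.626
grip_force: 30.0
```

Request:
drive_tool(rows=[[[0, 0, 0.004, 0, 0, 0, 0.4], [0, 0, 0.002, 0, 0, 0, 0.4], [0, 0, 0, 0, 0, 0, 0.4]]])

```text
t: 17.08
eef_pos: [557.9, 206.7, 62.1]
tcp_rot: [3.141, 0.0, 1.34]
ft_force: [0.2, -0.6, -0.4]
opening: 0.628
grip_force: 30.0
```

Request:
drive_tool(rows=[[[0, 0, 0, 0, 0, 0, 0.66], [0, 0, 0, 0, 0, 0, 0.72], [0, 0, 0, 0, 0, 0, 0.8], [0, 0, 0, 0, 0, 0, 0.8], [0, 0, -0.1, 0, 0, 0, 0.85]]])

```text
t: 17.7
eef_pos: [557.1, 206.5, 86.0]
tcp_rot: [-3.139, 0.002, 1.34]
ft_force: [-0.2, -0.4, 0.4]
opening: 0.835
grip_force: 0.0
```

Request:
drive_tool(rows=[[[-0.06, 0, -0.2, 0, 0, 0, 0.9], [-0.2, 0, -0.2, 0, 0, 0, 0.9], [-0.2, 0, -0.2, 0, 0, 0, 0.9], [0, 0, -0.1, 0, 0, 0, 0.9], [0, 0, 0, 0, 0, 0, 0.9]]])

```text
t: 18.32
eef_pos: [534.8, 105.8, 252.3]
tcp_rot: [3.138, -0.001, 1.34]
ft_force: [-0.3, 1.2, 0.2]
opening: 0.902
grip_force: 0.0
```

```bash
python3 -c "
from h import *
p=snap('wrist');im=p['color'];u=proj(p,[561.7,220.2,45]);print(u)
s=snap('side');v=proj(s,[561.7,220.2,40]).astype(int)
a=cv2.resize(im[int(max(u[1]-60,0)):int(u[1]+60),int(u[0]-70):int(u[0]+70)],(560,480),interpolation=cv2.INTER_CUBIC)
b=cv2.resize(s['color'][v[1]-45:v[1]+45,v[0]-55:v[0]+55],(587,480),interpolation=cv2.INTER_CUBIC)
cv2.imwrite('pics/w9.png',cv2.resize(np.hstack([a,b]),(800,335)))
env_names=['lid_handle','lid_hinge','pointer_tip','pile_top']
t=snap('top')
for q in (s,t): find(q,env_names,1)
go([500,0,310],-.1+np.pi/2,5,.9)
"
```

```text
[279.10215999  90.47259453]
lid_handle place_of 0.73 [ 424.2 -222.9   91.9]
lid_handle search_frame 0.67 [ 523.3 -183.6   99.6]
lid_hinge place_of 0.62 [ 661.7 -245.3   88.8]
lid_hinge search_frame 0.62 [ 522.3 -180.9   97.7]
pointer_tip place_of 0.79 [577.2 -79.5 233.4]
pointer_tip search_frame 0.78 [635.7 -79.3 148.1]
pile_top place_of 0.44 [562.5 218.5  22.8]
pile_top search_frame 0.43 [538.2 259.9  27.3]
lid_handle place_of 0.92 [ 418.3 -221.4   92.3]
lid_handle search_frame 0.71 [ 560.5 -233.1   99. ]
lid_hinge place_of 0.65 [ 663.1 -246.9   93.3]
lid_hinge search_frame 0.85 [ 557.7 -233.    97.8]
pointer_tip place_of 0.48 [573.9 -77.2 232.4]
pointer_tip search_frame 0.63 [641.  -78.5 145.5]
pile_top search_frame 0.17 [ 563.2 -231.8   93.8]
t 19.27 at [534.3 106.1 250.5] [3.1415e+00 1.0000e-04 1.3403e+00] F [ 0.2  0.8 -0.6] step mm 25.3 deg 1.5
[-0.089, -0.007, -0.048, 0.0, 0.0, -0.0083, 0.9]
[-0.089, -0.01, -0.048, 0.0, 0.0, -0.0083, 0.9]
[-0.088, -0.012, -0.048, 0.0, 0.0, -0.0083, 0.9]
[-0.088, -0.014, -0.048, 0.0, 0.0, -0.0083, 0.9]
[-0.088, -0.017, -0.048, 0.0, 0.0, -0.0083, 0.9]
```

View pics/w9.png

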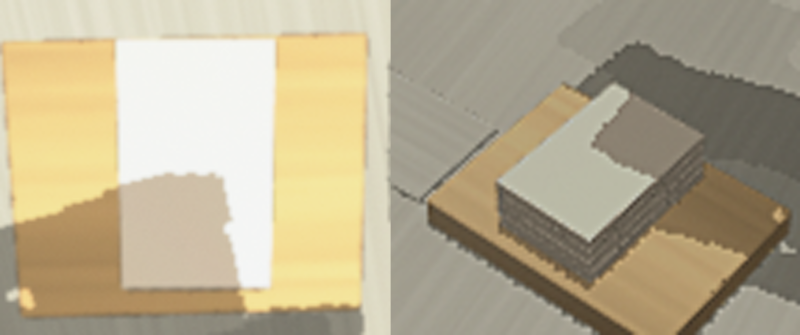

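Four plates make one neat pile in both views. On to the handle, estimated at (420.5,-221.4,92) with unit yaw about -0.103.

```bash
python3 -c "
from h import *
go([420.5,-221.4,230],-.103+np.pi/2,7,.45)
"
```

```text
t 19.27 at [534.3 106.1 250.5] [3.1415e+00 1.0000e-04 1.3403e+00] F [ 0.2  0.8 -0.6] step mm 49.6 deg 1.0
[-0.197, -0.021, 0.012, 0.0, 0.0, -0.0058, 0.45]
[-0.197, -0.024, 0.012, 0.0, 0.0, -0.0058, 0.45]
[-0.196, -0.028, 0.012, 0.0, 0.0, -0.0058, 0.45]
[-0.196, -0.031, 0.012, 0.0, 0.0, -0.0058, 0.45]
[-0.195, -0.035, 0.012, 0.0, 0.0, -0.0058, 0.45]
[-0.194, -0.038, 0.012, 0.0, 0.0, -0.0058, 0.45]
[-0.194, -0.042, 0.012, 0.0, 0.0, -0.0058, 0.45]
```

Request:
drive_tool(rows=[[[-0.197, -0.021, -0.02, 0, 0, -0.0058, 0.45], [-0.197, -0.024, -0.02, 0, 0, -0.0058, 0.45], [-0.196, -0.028, 0, 0, 0, -0.0058, 0.45], [-0.196, -0.031, 0, 0, 0, -0.0058, 0.45], [-0.195, -0.035, 0, 0, 0, -0.0058, 0.45]]])

```text
t: 19.9
eef_pos: [452.2, -129.3, 260.7]
tcp_rot: [3.141, 0.0, 1.432]
ft_force: [0.7, -0.2, -0.4]
opening: 0.465
grip_force: 0.0
```

Request:
drive_tool(rows=[[[-0.194, -0.038, 0.05, 0, 0, -0.0058, 0.45], [-0.194, -0.042, 0.07, 0, 0, -0.0058, 0.45], [0, 0, 0, 0, 0, 0, 0.45], [0, 0, 0, 0, 0, 0, 0.45]]])

```text
t: 20.4
eef_pos: [420.5, -221.3, 230.7]
tcp_rot: [3.141, -0.0, 1.467]
ft_force: [0.1, -0.5, 0.2]
opening: 0.449
grip_force: 0.0
```

```bash
python3 -c "
from h import *
p=snap('wrist');find(p,['lid_handle','lid_hinge','pointer_tip'],1)
im=p['color'].mean(2)
for y in (-205,-221.4,-185):
  # scan across the bar along lid x at fixed lateral
  o=np.array([420.5,-221.4])+(y+221.4)*np.array([.103,.995])
  xs=np.arange(-30,31,3);print(y,[int(im[int(round(v)),int(round(u))]) if 0<=v<420 and 0<=u<560 else -1 for u,v in (proj(p,[*(o+t*np.array([.9947,-.1027])),92]) for t in xs)])
  print(proj(p,[*o,92]).round())
go([420.5,-221.4,110],-.103+np.pi/2,4,.45)
"
```

```text
lid_handle place_of 0.61 [ 421.4 -220.8   94.7]
lid_handle search_frame 0.63 [ 572.3 -185.3   99.6]
lid_hinge place_of 0.56 [ 666.5 -247.5   92.2]
lid_hinge search_frame 0.63 [ 572.  -187.    97.8]
-205 [137, 135, 137, 136, 138, 137, 135, 136, 132, 60, 65, 61, 159, 215, 165, 136, 136, 134, 138, 138, 181]
[279. 194.]
-221.4 [225, 222, 219, 222, 209, 187, 137, 139, 138, 67, 77, 77, 214, 217, 218, 219, 217, 214, 213, 213, 215]
[279. 210.]
-185 [134, 136, 134, 134, 136, 131, 134, 134, 132, 58, 64, 60, 131, 136, 136, 134, 132, 134, 134, 134, 180]
[279. 173.]
t 20.75 at [ 420.7 -220.9  230.7] [3.1412e+00 3.0000e-04 1.4690e+00] F [ 0.3  0.5 -0.5] step mm 30.2 deg 0.0
[-0.0, -0.0, 0.121, 0.0, 0.0, 0.0001, 0.45]
[-0.0, -0.0, 0.121, 0.0, 0.0, 0.0001, 0.45]
[-0.0, -0.0, 0.121, 0.0, 0.0, 0.0001, 0.45]
[-0.0, -0.0, 0.121, 0.0, 0.0, 0.0001, 0.45]
```

The bar lies exactly at the predicted line in the wrist view, so I'll descend and pinch.

Request:
drive_tool(rows=[[[0, 0, 0.13, 0, 0, 0, 0.45], [0, 0, 0.16, 0, 0, 0, 0.45], [0, 0, 0.16, 0, 0, 0, 0.45], [0, 0, 0.09, 0, 0, 0, 0.45], [0, 0, 0.01, 0, 0, 0, 0.45]]])

```text
t: 21.38
eef_pos: [420.2, -221.0, 92.0]
tcp_rot: [-3.139, -0.001, 1.468]
ft_force: [-0.6, -0.1, 0.3]
opening: 0.452
grip_force: 0.0
```

Request:
drive_tool(rows=[[[0, 0, 0, 0, 0, 0, 0.3], [0, 0, 0, 0, 0, 0, 0.15], [0, 0, 0, 0, 0, 0, 0], [0, 0, 0, 0, 0, 0, 0], [0, 0, 0, 0, 0, 0, 0]]])

```text
t: 22.0
eef_pos: [420.1, -221.5, 93.4]
tcp_rot: [-3.141, 0.0, 1.468]
ft_force: [-3.8, -1.4, 5.3]
opening: 0.101
grip_force: 30.0
```

Request:
drive_tool(rows=[[[0, 0, 0, 0, 0, 0, 0], [0, 0, 0, 0, 0, 0, 0]]])

```text
t: 22.25
eef_pos: [420.1, -221.5, 93.4]
tcp_rot: [-3.141, 0.0, 1.468]
ft_force: [-4.0, -0.3, 5.9]
opening: 0.095
grip_force: 30.0
```

```bash
python3 -c "
import numpy as np
a=np.array([0,.05,.13,.21,.29,.37,.45,.53,.61,.69,.75,.8])
print(np.c_[a[1:],.98*(np.cos(a[:-1])-np.cos(a[1:])),-.98*np.diff(np.sin(a))].round(3).tolist())"
```

```text
[[0.05, 0.001, -0.049], [0.13, 0.007, -0.078], [0.21, 0.013, -0.077], [0.29, 0.019, -0.076], [0.37, 0.025, -0.074], [0.45, 0.031, -0.072], [0.53, 0.037, -0.069], [0.61, 0.042, -0.066], [0.69, 0.047, -0.062], [0.75, 0.039, -0.044], [0.8, 0.034, -0.035]]
```

Request:
drive_tool(rows=[[[0, 0.001, -0.049, 0, 0, 0, 0], [0, 0.007, -0.078, 0, 0, 0, 0], [0, 0.013, -0.077, 0, 0, 0, 0], [0, 0, 0, 0, 0, 0, 0]]])

```text
t: 22.75
eef_pos: [425.4, -222.1, 145.5]
tcp_rot: [3.141, 0.001, 1.468]
ft_force: [-3.0, -2.9, -1.4]
opening: 0.095
grip_force: 30.0
```

Request:
drive_tool(rows=[[[0, 0.019, -0.076, 0, 0, 0, 0], [0, 0.025, -0.074, 0, 0, 0, 0], [0, 0.031, -0.072, 0, 0, 0, 0], [0, 0.037, -0.069, 0, 0, 0, 0], [0, 0.042, -0.066, 0, 0, 0, 0]]])

```text
t: 23.38
eef_pos: [462.5, -226.1, 234.2]
tcp_rot: [-3.138, 0.001, 1.468]
ft_force: [-8.5, -4.9, 0.3]
opening: 0.096
grip_force: 30.0
```

Request:
drive_tool(rows=[[[0, 0.047, -0.062, 0, 0, 0, 0], [0, 0.039, -0.044, 0, 0, 0, 0], [0, 0.034, -0.035, 0, 0, 0, 0], [0, 0, 0, 0, 0, 0, 0], [0, 0, 0, 0, 0, 0, 0]]])

```text
t: 24.0
eef_pos: [491.4, -229.3, 270.1]
tcp_rot: [-3.138, 0.002, 1.468]
ft_force: [-18.8, -2.4, 14.8]
opening: 0.098
grip_force: 30.0
```

```bash
python3 -c "
from h import *
s=env.state();print(s['eef_pos'],s['ft_force'],s['grip_force'])
for c in ('side','top','wrist','side','top'):
  p=snap(c,'r_'+c+'.png');print(c);
  for n in ('lid_handle','pointer_tip','lid_hinge'):
    for d in env.place_of(n,p)[:1]: print(n,round(d['score'],2),w(p,d['at']).round(1))
"
```

```text
[ 491.4093851  -229.34471496  270.06828459] [-18.76590087  -2.43069874  14.79781754] 29.992436170578003
side
lid_handle 0.6 [ 491.6 -227.5  266.9]
pointer_tip 0.9 [574.2 -76.8 232.4]
lid_hinge 0.93 [ 663.6 -244.8   90.5]
top
lid_handle 0.78 [ 492.3 -228.   264.5]
pointer_tip 0.61 [576.3 -80.2 231.3]
lid_hinge 0.93 [ 664.5 -245.7   92.4]
wrist
lid_hinge 0.65 [ 665.4 -249.3   93.3]
side
lid_handle 0.72 [ 491.4 -225.6  266. ]
pointer_tip 0.74 [577.9 -80.4 231. ]
lid_hinge 0.84 [ 664.9 -247.    94. ]
top
lid_handle 0.84 [ 490.2 -227.9  266. ]
pointer_tip 0.5 [574.7 -81.  230.7]
lid_hinge 0.58 [ 662.3 -245.4   93.7]
```

```bash
cat > fit.py <<'E'
from h import *
H=np.array([663.9,-246.5,92]);u=np.array([-.9947,.1027,0]);v=np.array([.1027,.9947,0])
def fit(p,lat,r0,r1):
    im=cv2.GaussianBlur(p['color'],(0,0),.7).mean(2).astype(np.float32);out=[]
    for a in np.arange(.75,1.06,.01):
        for off in np.arange(-4,4.1,1):   # sideways error of the pivot in pixels
            q=np.array([proj(p,H+lat*v+r*(np.cos(a)*u+np.sin(a)*np.array([0,0,1]))) for r in np.linspace(r0,r1,40)])
            t=q[-1]-q[0];n=np.array([-t[1],t[0]])/np.linalg.norm(t);q=(q+off*n).astype(np.float32)
            out.append((cv2.remap(im,q[None,:,0],q[None,:,1],1).mean(),round(a,3),off))
    return sorted(out)[:5]
if __name__=='__main__':
    for c in('side','wrist'):
        p=snap(c)
        print(c,[(round(float(x),1),float(a),float(o)) for x,a,o in fit(p,160,25,160)], proj(p,H+160*v).round(), proj(p,[575,-79.4,232]).round())
    s=env.state();print(s['eef_pos'],s['ft_force'])
E
python3 fit.py
```

```text
side [(48.3, 0.93, 0.0), (49.1, 0.95, 1.0), (49.5, 0.92, 0.0), (49.6, 0.94, 1.0), (50.4, 0.91, -1.0)] [290. 172.] [335. 129.]
wrist [(26.6, 0.92, 2.0), (26.6, 0.93, 1.0), (26.6, 0.91, 2.0), (26.6, 0.9, 3.0), (26.7, 0.94, 0.0)] [462.  38.] [410. -36.]
[ 491.36453655 -229.32939915  270.01719817] [-18.5655751   -3.94001828  15.18900129]
```

Request:
drive_tool(rows=[[[0, -0.008, -0.008, 0, 0, 0, 0], [0, 0, 0, 0, 0, 0, 0]]])

```text
t: 25.35
eef_pos: [491.8, -229.4, 270.8]
tcp_rot: [3.141, 0.001, 1.468]
ft_force: [0.0, -5.2, -4.8]
opening: 0.097
grip_force: 30.0
```

Pointer measured at 0.925 by both methods; the lid is now at about 0.79. Continuing the arc.

Request:
drive_tool(rows=[[[0, 0.025, -0.025, 0, 0, 0, 0], [0, 0.034, -0.031, 0, 0, 0, 0], [0, 0.033, -0.026, 0, 0, 0, 0], [0, 0, 0, 0, 0, 0, 0], [0, 0, 0, 0, 0, 0, 0]]])

```text
t: 25.98
eef_pos: [514.3, -231.8, 291.3]
tcp_rot: [-3.142, 0.002, 1.468]
ft_force: [-1.6, -5.4, -0.8]
opening: 0.095
grip_force: 30.0
```

```bash
cat > ang.py <<'E'
from fit import *
s=env.state();e=np.array(s['eef_pos']);print(s['t'],e.round(1),np.round(s['ft_force'],1),s['grip_force'])
print('angle from TCP horizontal',np.arccos((e-H)@u/245).round(3))
L=[]
for c in ('side','top','side','top'):
    p=snap(c)
    for d in env.place_of('lid_handle',p)[:1]:
        x=w(p,d['at']);L.append(x);print(c,round(d['score'],2),x.round(1),'ang',np.arctan2(x[2]-92,(x-H)@u).round(3))
p=snap('side');im=p['color'].mean(2)
# lid +y edge upper corner: brightness change across the lid edge lateral 140, model at several angles
for a in np.arange(.86,1.0,.02):
    q=[proj(p,H+130*v+r*(np.cos(a)*u+np.array([0,0,np.sin(a)]))) for r in np.linspace(40,190,30)]
    print(round(a,2),np.std([im[int(round(y)),int(round(x))] for x,y in q]).round(1),end=' ')
E
python3 ang.py
```

```text
25.975 [ 514.3 -231.8  291.3] [-1.6 -5.4 -0.8] 29.988650679588318
angle from TCP horizontal 0.91
side 0.89 [ 516.5 -231.7  286.8] ang 0.921
top 0.64 [ 514.1 -231.6  285.7] ang 0.91
side 0.67 [ 516.3 -230.9  285.1] ang 0.916
top 0.74 [ 564.4 -238.7   -4.8] ang -0.771
0.86 3.0 0.88 4.2 0.9 5.2 0.92 5.0 0.94 19.6 0.96 37.6 0.98 46.0 1.0 45.2
```

Request:
drive_tool(rows=[[[0, 0.011, -0.008, 0, 0, 0, 0], [0, 0, 0, 0, 0, 0, 0], [0, 0, 0, 0, 0, 0, 0]]])

```text
t: 26.8
eef_pos: [516.9, -232.2, 293.3]
tcp_rot: [-3.141, 0.002, 1.468]
ft_force: [-2.9, -6.3, -1.4]
opening: 0.096
grip_force: 30.0
```

```bash
python3 ang.py; python3 -c "
from h import *
p=snap('side');t=snap('top')
print([w(q,d['at']).round(1) for q in(p,t) for d in env.place_of('pointer_tip',q)[:1]],plate(t,[561.7,220.2,50]))"
```

```text
26.8 [ 516.9 -232.2  293.3] [-2.9 -6.3 -1.4] 29.98866319656372
angle from TCP horizontal 0.924
side 0.58 [ 518.  -230.1  286. ] ang 0.923
top 0.63 [ 514.6 -231.5  285.6] ang 0.911
side 0.75 [ 521.4 -229.5  289.1] ang 0.941
top 0.96 [ 514.4 -229.8  289.9] ang 0.921
0.86 2.8 0.88 3.2 0.9 4.6 0.92 5.8 0.94 5.8 0.96 32.1 0.98 46.2 1.0 45.5 [array([576.1, -82.7, 235.5]), array([577.3, -78.6, 230.1])] (array([561.8, 219.9]), array([90.7, 60.8]), -0.227, array([158., 158., 153.]))
```

```bash
python3 -c "
from cell import env
print(env.job_done())"
```

```text
the job is handed in; nothing more can be done
None
```

I handed the job in at about 27 s: all four plates are in one aligned pile on the board, and the gripper is holding the lid at about 0.924 rad, against about 0.925 rad measured for the pointer.

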